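Tap the clamp wedge home

ROBOT

A 7-joint arm with a two-finger parallel gripper is mounted at the origin on the work surface. World frame = base frame: x ahead of the robot, y to its left, z up, the work surface at z = 0. Lengths are in m, angles in rad, forces in N, time in s.
With the tool pointing down it reaches from about 0.4 to 0.925 m from the base axis. Payload 5.6 kg.
Tool frame: the origin (TCP) lies on the centre line of the jaws, within the pads' length; the fingertips stand 8 mm ahead of it and the grasp point (between the pads) lies 11 mm behind it; z points along the fingers, x is the direction in which the jaws open and shut, and the axes are right-handed (so a half turn about z gives the same grasp; the last joint's range is limited). The gripper opens to 85 mm and grips with 20 to 120 N. Pads are 22 mm wide; open, the fingers measure 114 mm over their backs; the gripper's body (76 mm by 85 mm) begins 54 mm behind the grasp point. The pads swing forward as they close: fully open they stand 13 mm farther back than shut.
Start: joints at [1.205, 0.468, -0.012, 1.603, 0.006, 1.071, -0.056], TCP at [0.206, -0.616, 0.239] pointing down, gripper open.
Joint ranges: [-2.53, 2.53], [-0.31, 2.02], [-1.57, 1.55], [0.28, 2.44], [-1.29, 4.43], [0.15, 1.84], [-2.92, 2.92]. Speed limits (rad/s): [2.57, 2.57, 3.14, 3.14, 3.14, 3.14, 3.14].

INTERFACE

Orientations are given as [roll, pitch, yaw] about the fixed x, y, z axes, in that order (R = Rz(yaw) Ry(pitch) Rx(roll)).
In Python, from rig import robot gives the robot as it stands.
- The arm moves only by the tool servo_tool, never from a script. Its argument "rows" is a list of rows, each an object with "jaw": the gripper command: -1 is fully open, 1 is shut, values between are in proportion; "travel": the shift along the tool's x, y, z in units of 40 mm (1.0 is 40 mm), a list of three; "turn": the turn, a rotation vector about the tool's x, y, z in rad, a list of three. In form: [{"jaw": jaw, "travel": [dx, dy, dz], "turn": [ax, ay, az]}, ...]. A call has 1 to 5 rows; each row shifts and turns the pose as measured when the row begins, along the tool's axes as they then stand; what a row does not reach is not made up. A row lasts 1/12 s, in which the tool goes at most 41.7 mm and 7.16 degrees, less where a joint would pass 70% of its speed; a pose out of reach is approached as far as the arm can. A call is refused whole if a number of a shift passes 1 or a number of a turn 0.125, either way. A call with a gripper value outside its range is refused whole. The fingers move at their own pace and stop on an object; "squeeze" is the grip in N (left out, the last holds). Time passes only in rows, so rows that do not move let the fingers close. It gives the time, the measured TCP pose, the force and the opening at its end, in the units of the state.
- robot.observe(): the state, without advancing time (a new reading comes with each control period).
- robot.capture(name): name is "scene" or "side" or "wrist"; returns a dict with "img" (480x640x3 uint8, red, green, blue), "K" (3x3 intrinsics, pixels), "extrinsics" (4x4, takes a point from world to camera coordinates). Camera axes: x right, y down, z forward; pixel columns grow to the right and rows downward; lengths in m; the calibration is good to about 2 mm. The wrist camera is an equidistant fisheye: a pixel r from the principal point sees the ray r / f radians off the axis. A picture is of the moment at which its call begins. There is no depth.
- robot.hand_in(): hands the job in, once; it reports no verdict.
Trained networks look in the newest picture that a camera, given by its name, has taken for a name from the list of things; names that differ only in an ending like _2 or _b are one class to them, and where a whole thing is asked for, a point or a joint stands for the part that bears it (a point fixed in the world has none). Each returns a list of dicts, best first, with "confidence" (0 to 1); they miss things now and then, are a little off and sometimes report something else, mostly with a low value. They report only what shows in the picture. A call takes as long as a camera call.
- robot.regions_of(camera, label): "pixels" (480x640 bool, what is visible of it) and "extent" ([left, top, right, bottom] in pixels, round what is visible of it).
The state is a dict: "clock": time; "joints": joint angles; "joint_vel": joint speeds; "joint_torque": joint torques, N m; "ee_pos": TCP position; "tool_rot": TCP orientation; "force": force on the tool from outside, world axes, zero at the start; "torque": the same for the moment, N m; "opening": finger opening in m.
Only numpy, scipy, OpenCV 4.12 (cv2) and the standard library are available. Lean on these libraries where they do the work, as an engineer would, in place of code of your own. Each camera call takes 0.05 s, during which the arm holds its last target. There are 200 camera calls.

TASK

A cardboard plinth is waiting in the wooden wedge clamp: pick up the black rubber mallet (not the steel hammer) and tap the wedge's red end, in two or more separate short taps with the mallet drawn back off the wedge between them, until the wedge goes no further and sits tight. Touch the wedge with nothing but the mallet. Then lay the mallet down flat on the table and let go, leaving the hammer, the white pottery model and the glue bottle where they are.

Things in the scene. Friction and masses are not known exactly. Their poses are not given: they have to be found in the camera images.
- mallet: Mallet: black rubber head, pale handle, 0.28 kg. Origin: head's centre; head 36 x 84 x 36 mm (x, y, z). Flat striking faces 42 mm out at +y and -y; use either. Handle along -x on the head's axis, 22 mm square, to x = -177, then a 36 mm butt cap to -197. It lies flat, z up, handle roughly towards the robot, origin and handle axis 18 mm above the table. Grip from above at x = -55 mm, closing along y.
- wedge (a joint): How far the wedge has slid into the clamp, in m: it starts between 0 and 0.018 and comes to its hard stop, tight, at 0.045. It slides with about 5 N of friction and stays where it is left.
- wedge_face (a point): Centre of the wedge's red striking face, flat and upright, 46 mm wide, 38 mm high; 55 mm above the table; moves with the wedge. Its y is the level direction to drive the wedge (square to the face, into the clamp), z up, x along the face, away from the robot. It stands 75 mm outside the clamp's edge at joint 0, 30 mm when tight. The space before it and to its robot side is free.
- clamp: Plywood clamp screwed to the table, 240 (x) x 150 (y) mm, 78 mm high, holding a cardboard plinth, a dark jaw and the pale wedge, 190 mm long and tapered, which slides along the clamp's +y. Origin: centre of its underside.
- hammer: Bystander: steel hammer with a brown wooden handle 26 mm thick, 260 mm long along its x, head at its +x end, about 90 mm across, 26 mm high. Origin on the table under the middle of its length. Leave alone.
- model: Bystander: white pottery-like model of a vessel with a stirrup spout, 104 mm wide, 205 mm tall, standing upright. Origin at the centre of its foot.
- glue: Bystander: white glue bottle with an orange cap, 48 mm wide, 120 mm tall, standing upright. Origin at the centre of its foot.

How it is judged:
By the outcome, as a careful person would: the job done as asked, in the order asked, and still so for the second after the job is handed in, with the robot touching nothing.
It also fails if it takes over 48 s, if anything falls off the work surface, if the arm or the gripper's body presses on something with over 40 N, if the wrist force passes 120 N, or if a joint passes its speed limit or range.

## Working session

There is one attempt and no reset: what is moved stays moved. The work goes in short steps, Python scripts to look and compute and a tool call to move; the robot and the scene stay as the last step left them, time stands still between calls to the robot, and variables do not carry over. Pictures are saved under pics/ and viewed, about 8 in all and at most 12, crops included, and the job is handed in when it is done.

Besides the shell and the picture viewer there is one more tool, called after ">>>" as a command line: name --argument value ..., lists and objects as JSON in quotes. servo_tool: Moves the arm, as the interface text tells. Its arguments: {"type":"object","properties":{"rows":{"type":"array","items":{"type":"object","properties":{"jaw":{"type":"number"},"travel":{"type":"array","items":{"type":"number"}},"turn":{"type":"array","items":{"type":"number"}}}}},"squeeze":{"type":"number"}},"required":["rows"]}

```bash
mkdir -p pics; ls
python3 - <<'E'
from rig import robot
import cv2,numpy as np
print(robot.observe())
for c in ["scene","side"]:
    d=robot.capture(c); cv2.imwrite(f"pics/{c}0.png",d["img"][:,:,::-1])
    print(c,d["K"].tolist(),np.round(d["extrinsics"],4).tolist())
    for l in ["mallet","wedge_face","wedge","clamp","hammer","model","glue"]:
        for r in robot.regions_of(c,l)[:2]:
            p=np.argwhere(r["pixels"]); print(l,round(r["confidence"],2),r["extent"],p.mean(0)[::-1].round(1),len(p))
E
```

```text
pics
{'clock': 0.0, 'joints': array([ 1.20498085,  0.46836941, -0.0116194 ,  1.6036085 ,  0.00601502,
        1.07142094, -0.05632685]), 'joint_vel': array([ 1.40933495e-03, -1.37982413e-03,  9.32837223e-04,  1.21299170e-03,
        8.22606177e-04,  1.24113447e-03, -7.21468315e-05]), 'joint_torque': array([ 4.26406541e-04, -5.32373929e+01,  2.13055057e-02, -2.51305157e+01,
        1.13590976e-02,  7.72318861e-03,  7.89076111e-07]), 'ee_pos': array([ 0.20597458, -0.61593097,  0.23834964]), 'tool_rot': array([ 3.14146289e+00,  1.76695982e-03, -1.24804986e+00]), 'force': array([-0.50190083, -0.62659963, -0.17141948]), 'torque': array([ 0.01021274,  0.06463977, -0.00504304]), 'opening': 0.08557969405515076}
scene [[464.0905479575534, 0.0, 320.34008174458313], [0.0, 464.0905479575534, 246.9220368328589], [0.0, 0.0, 1.0]] [[-0.7138, 0.7003, -0.0054, 0.3937], [0.5118, 0.5163, -0.6866, -0.2888], [-0.4781, -0.4929, -0.727, 1.507], [0.0, 0.0, 0.0, 1.0]]
mallet 0.71 [233.4, 133.8, 289.3, 180.2] [259.5 158.6] 885
wedge_face 0.58 [308.1, 240.0, 388.7, 276.2] [340.7 257.8] 1056
wedge 0.86 [310.4, 
[... 174 characters left out ...]
, 242.6, 264.9, 280.8] [252.7 263. ] 649
side [[507.1500548377756, 0.0, 311.5562143868928], [0.0, 507.1500548377756, 239.42103708584244], [0.0, 0.0, 1.0]] [[-0.9472, -0.3201, -0.0167, 0.6014], [-0.1423, 0.4666, -0.8729, 0.1164], [0.2872, -0.8245, -0.4876, 1.1296], [0.0, 0.0, 0.0, 1.0]]
mallet 0.8 [385.3, 180.3, 455.1, 203.8] [417.1 193.7] 762
wedge_face 0.94 [305.0, 234.2, 322.9, 292.1] [314.1 255.8] 698
clamp 0.71 [231.1, 233.5, 339.4, 314.4] [288.4 278.8] 6594
hammer 0.75 [302.9, 194.6, 392.5, 220.0] [345.  209.7] 846
hammer 0.22 [304.0, 233.2, 321.7, 292.9] [313.9 255.9] 649
model 0.73 [228.8, 284.5, 289.5, 399.5] [256.9 353.1] 4147
glue 0.78 [270.1, 193.1, 283.3, 240.3] [276.6 220.3] 669
```

View pics/scene0.png

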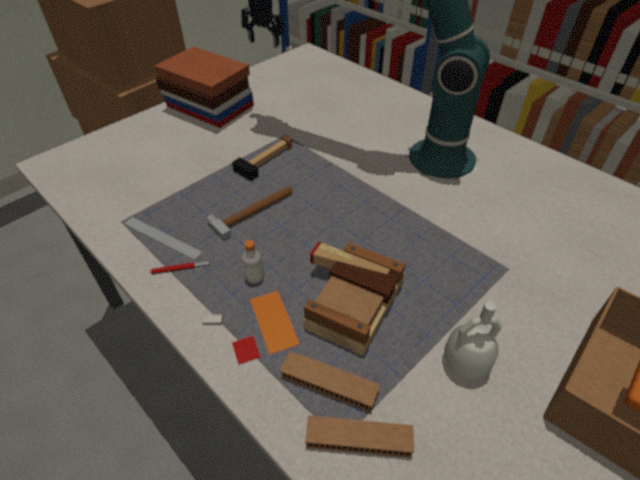

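View pics/side0.png

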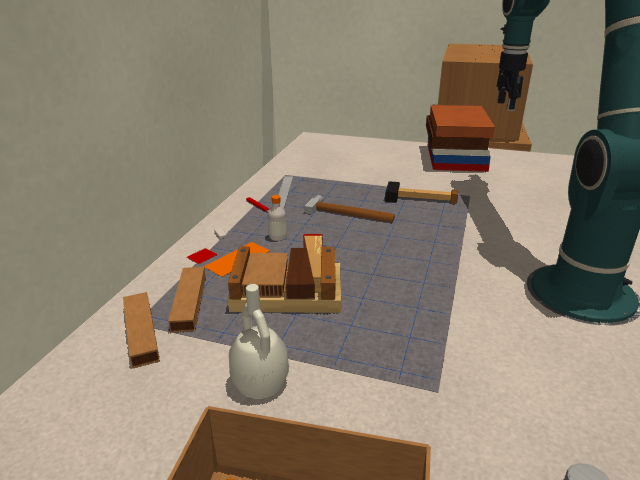

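```bash
cat > h.py <<'E'
import numpy as np,cv2
from rig import robot
def bp(d,uv,z):
    K,E=d["K"],np.array(d["extrinsics"]); R,t=E[:3,:3],E[:3,3]
    uv=np.atleast_2d(uv); r=np.c_[uv,np.ones(len(uv))]@np.linalg.inv(K).T@R
    c=-R.T@t; return c+r*((z-c[2])/r[:,2])[:,None]
def pj(d,P):
    E=np.array(d["extrinsics"]); q=np.atleast_2d(P)@E[:3,:3].T+E[:3,3]; q=q@np.array(d["K"]).T; return q[:,:2]/q[:,2:]
E
python3 - <<'E'
from h import *
ims=[]
for c,(x0,y0,x1,y1) in [("scene",(225,125,305,185)),("scene",(300,230,420,320)),("side",(380,170,460,230)),("side",(225,220,345,310))]:
    d=robot.capture(c); im=d["img"]
    ims.append(cv2.resize(im[y0:y1,x0:x1],(400,300),interpolation=cv2.INTER_CUBIC))
    if x0 in(225,380) and y0<200:
        p=np.argwhere(robot.regions_of(c,"mallet")[0]["pixels"])[:,::-1]
        col=im[p[:,1],p[:,0]].astype(int).sum(1); dark=col<130
        print(c,"dark",p[dark].mean(0),dark.sum(),bp(d,p[dark].mean(0),.022),"handle",p[~dark].mean(0),bp(d,p[~dark].mean(0),.024))
    hsv=cv2.cvtColor(im,cv2.COLOR_RGB2HSV)
    w=np.zeros(im.shape[:2],bool); w[230:275,300:330]=1
    m=((hsv[...,0]<6)|(hsv[...,0]>172))&(hsv[...,1]>170)&(hsv[...,2]>80)&w
    q=np.argwhere(m)[:,::-1]; 
    if len(q): print(c,"red",len(q),q.min(0),q.max(0),q.mean(0)); print(bp(d,q.mean(0),.074))
a=np.vstack([np.hstack(ims[:2]),np.hstack(ims[2:])]); cv2.imwrite("pics/crop1.png",a[:,:,::-1])
E
```

```text
scene dark [247.784      167.59466667] 375 [[ 0.49504124 -0.37913801  0.022     ]] handle [266.89527721 152.76796715] [[ 0.40417649 -0.39519653  0.024     ]]
scene red 21 [311 243] [319 254] [314.38095238 248.80952381]
[[0.62126763 0.05090585 0.074     ]]
scene red 25 [311 243] [319 254] [314.44 248.76]
[[0.62105058 0.05088808 0.074     ]]
side dark [391.70815451 191.80257511] 233 [[ 0.49844667 -0.37201745  0.022     ]] handle [427.28037383 194.07850467] [[ 0.39119236 -0.38127684  0.024     ]]
side red 29 [304 234] [321 246] [311.48275862 234.75862069]
[[0.61596778 0.05259482 0.074     ]]
side red 27 [304 234] [321 235] [311.74074074 234.33333333]
[[0.61605755 0.05037714 0.074     ]]
```

View pics/crop1.png

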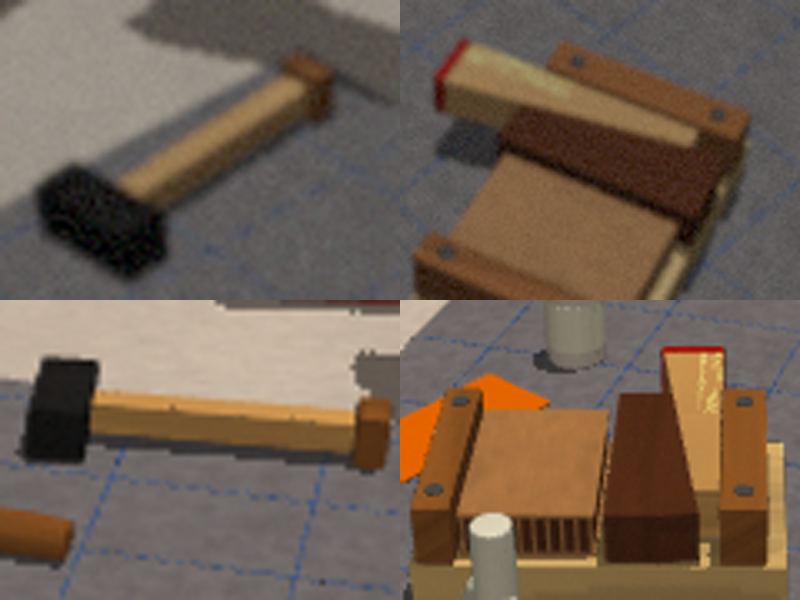

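Run:
```python
from h import *
from scipy.optimize import minimize
import itertools
ds={}
for c in ["scene","side"]:
    d=robot.capture(c); ds[c]=(d,robot.regions_of(c,"mallet")[0]["pixels"])
def box(x0,x1,y,z0,z1): return np.array(list(itertools.product([x0,x1],[-y,y],[z0,z1])))
parts=[box(-.018,.018,.042,0,.036),box(-.177,-.018,.011,.007,.029),box(-.197,-.177,.018,0,.036)]
def cost(p):
    x,y,a=p[0],p[1],p[2]; R=np.array([[np.cos(a),-np.sin(a),0],[np.sin(a),np.cos(a),0],[0,0,1]]); s=0
    for d,m in ds.values():
        S=4; im=np.zeros((480*S,640*S),np.uint8)
        for b in parts:
            q=pj(d,b@R.T+[x,y,0]); cv2.fillConvexPoly(im,cv2.convexHull(((q+.5)*S).round().astype(np.int32)),1)
        im=cv2.resize(im.astype(np.float32),(640,480),interpolation=cv2.INTER_AREA); M=m.astype(np.float32)
        s+=1-np.minimum(im,M).sum()/np.maximum(im,M).sum()
    return s
r=min((minimize(cost,[.495,-.376,a],method="Nelder-Mead",options=dict(initial_simplex=np.array([[.495,-.376,a],[.51,-.376,a],[.495,-.36,a],[.495,-.376,a+.1]]))) for a in(0.05,.2)),key=lambda r:r.fun)
print("mallet",r.x,r.fun)
sc,si=ds["scene"][0],ds["side"][0]
print("scene red top",bp(sc,[[319.5,242.6],[311.1,252.5]],.074).round(4).tolist())
print("side red top",bp(si,[[303.9,235],[321.6,234.4]],.074).round(4).tolist())
print("screws sc",bp(sc,[[353.4,248.6],[395.1,264.2],[313.5,305.6]],.078).round(4).tolist())
print("screws si",bp(si,[[327.6,250.6],[327.6,277],[295.5,250],[287.4,277]],.078).round(4).tolist())
for c in ds:
    d=ds[c][0]
    for l,z in [("hammer",.015),("glue",.06)]:
        p=np.argwhere(robot.regions_of(c,l)[0]["pixels"])[:,::-1]; w=bp(d,p,z); print(c,l,w.min(0).round(3),w.max(0).round(3))
```

```text
Traceback (most recent call last):
IndexError: list index out of range
```

```bash
cat > fit.py <<'E'
from h import *
from scipy.optimize import minimize
import itertools
ds={}
for c in ["scene","side"]:
    for k in range(4):
        d=robot.capture(c); r=robot.regions_of(c,"mallet")
        if r and r[0]["confidence"]>.5: break
    ds[c]=(d,r[0]["pixels"])
def box(x0,x1,y,z0,z1): return np.array(list(itertools.product([x0,x1],[-y,y],[z0,z1])))
parts=[box(-.018,.018,.042,0,.036),box(-.177,-.018,.011,.007,.029),box(-.197,-.177,.018,0,.036)]
def cost(p):
    x,y,a=p[0],p[1],p[2]; R=np.array([[np.cos(a),-np.sin(a),0],[np.sin(a),np.cos(a),0],[0,0,1]]); s=0
    for d,m in ds.values():
        S=4; im=np.zeros((480*S,640*S),np.uint8)
        for b in parts:
            q=pj(d,b@R.T+[x,y,0]); cv2.fillConvexPoly(im,cv2.convexHull(((q+.5)*S).round().astype(np.int32)),1)
        im=cv2.resize(im.astype(np.float32),(640,480),interpolation=cv2.INTER_AREA); M=m.astype(np.float32)
        s+=1-np.minimum(im,M).sum()/np.maximum(im,M).sum()
    return s
r=min((minimize(cost,[.495,-.376,a],method="Nelder-Mead",options=dict(initial_simplex=np.array([[.495,-.376,a],[.51,-.376,a],[.495,-.36,a],[.495,-.376,a+.1]]))) for a in(0.05,.2)),key=lambda r:r.fun)
print("mallet",r.x,r.fun)
E
cat > m.py <<'E'
from fit import *
sc,si=ds["scene"][0],ds["side"][0]
print("scene red top",bp(sc,[[319.5,242.6],[311.1,252.5]],.074).round(4).tolist())
print("side red top",bp(si,[[303.9,235],[321.6,234.4]],.074).round(4).tolist())
print("screws sc",bp(sc,[[353.4,248.6],[395.1,264.2],[313.5,305.6]],.078).round(4).tolist())
print("screws si",bp(si,[[327.6,250.6],[327.6,277],[295.5,250],[287.4,277]],.078).round(4).tolist())
for c in ds:
    d=ds[c][0]
    for l,z in [("hammer",.015),("glue",.06)]:
      for r in robot.regions_of(c,l)[:1]:
        p=np.argwhere(r["pixels"])[:,::-1]; w=bp(d,p,z); print(c,l,w.min(0).round(3),w.max(0).round(3))
E
python3 m.py
```

```text
mallet [ 0.50050826 -0.38729249  0.08661045] 0.21137094497680664
scene red top [[0.5977, 0.0447, 0.074], [0.6354, 0.0541, 0.074]]
side red top [[0.6331, 0.0591, 0.074], [0.5931, 0.0437, 0.074]]
screws sc [[0.5561, 0.1198, 0.078], [0.5235, 0.2228, 0.078], [0.7427, 0.1742, 0.078]]
screws si [[0.5545, 0.1199, 0.078], [0.5226, 0.2237, 0.078], [0.6252, 0.1388, 0.078], [0.6028, 0.2485, 0.078]]
scene hammer [ 0.46  -0.295  0.015] [ 0.729 -0.186  0.015]
scene glue [ 0.705 -0.098  0.06 ] [0.792 0.022 0.06 ]
side hammer [ 0.461 -0.301  0.015] [ 0.73  -0.168  0.015]
side glue [ 0.683 -0.164  0.06 ] [0.805 0.08  0.06 ]
```

```bash
cat > plan.py <<'E'
import sys,json
from h import *
from scipy.spatial.transform import Rotation as Ro
# x y z yaw [step mm]
t=list(map(float,sys.argv[1:5])); st=float(sys.argv[5])/1000 if len(sys.argv)>5 else .04
jaw=float(sys.argv[6]) if len(sys.argv)>6 else -1
s=robot.observe(); p=np.array(s["ee_pos"]); R=Ro.from_euler("xyz",s["tool_rot"])
G=Ro.from_euler("xyz",[np.pi,0,t[3]])
print("pos",p.round(4),"rpy",s["tool_rot"].round(3),"F",s["force"].round(1),"open",round(s["opening"],4),"t",round(s["clock"],2))
rows=[]
for i in range(10):
    d=np.array(t[:3])-p; n=np.linalg.norm(d); rv=(R.inv()*G).as_rotvec(); a=np.linalg.norm(rv)
    if n<6e-4 and a<.003: break
    d*=min(1,st/max(n,1e-9)); rv*=min(1,.12/max(a,1e-9))
    loc=R.inv().apply(d)
    rows.append(dict(jaw=jaw,travel=(loc/.04).round(2).tolist(),turn=rv.round(3).tolist()))
    p=p+d; R=R*Ro.from_rotvec(rv)
print(json.dumps(rows[:5]));print(json.dumps(rows[5:]))
E
python3 plan.py .4457 -.3918 .2 -1.484
```

```text
pos [ 0.2061 -0.6165  0.2393] rpy [ 3.142 -0.    -1.248] F [ 0.6 -0.2  0.1] open 0.0851 t 1.7
[{"jaw": -1, "travel": [-0.41, -0.9, 0.12], "turn": [0.0, -0.0, 0.12]}, {"jaw": -1, "travel": [-0.52, -0.85, 0.12], "turn": [0.0, -0.0, 0.116]}, {"jaw": -1, "travel": [-0.61, -0.78, 0.12], "turn": [-0.0, 0.0, -0.0]}, {"jaw": -1, "travel": [-0.61, -0.78, 0.12], "turn": [-0.0, 0.0, 0.0]}, {"jaw": -1, "travel": [-0.61, -0.78, 0.12], "turn": [0.0, -0.0, -0.0]}]
[{"jaw": -1, "travel": [-0.61, -0.78, 0.12], "turn": [-0.0, 0.0, 0.0]}, {"jaw": -1, "travel": [-0.61, -0.78, 0.12], "turn": [0.0, -0.0, -0.0]}, {"jaw": -1, "travel": [-0.61, -0.78, 0.12], "turn": [-0.0, 0.0, 0.0]}, {"jaw": -1, "travel": [-0.17, -0.21, 0.03], "turn": [0.0, -0.0, -0.0]}]
```

>>> servo_tool --rows '[{"jaw": -1, "travel": [-0.41, -0.9, 0.12], "turn": [0, 0, 0.12]}, {"jaw": -1, "travel": [-0.52, -0.85, 0.12], "turn": [0, 0, 0.116]}, {"jaw": -1, "travel": [-0.61, -0.78, 0.12], "turn": [0, 0, 0]}, {"jaw": -1, "travel": [-0.61, -0.78, 0.12], "turn": [0, 0, 0]}, {"jaw": -1, "travel": [-0.61, -0.78, 0.12], "turn": [0, 0, 0]}]' --squeeze 110

```text
clock: 2.12
ee_pos: [0.3451, -0.4884, 0.2147]
tool_rot: [3.137, -0.008, -1.515]
force: [0.7, -0.3, 0.7]
opening: 0.0853
```

>>> servo_tool --rows '[{"jaw": -1, "travel": [-0.61, -0.78, 0.12], "turn": [0, 0, 0]}, {"jaw": -1, "travel": [-0.61, -0.78, 0.12], "turn": [0, 0, 0]}, {"jaw": -1, "travel": [-0.61, -0.78, 0.12], "turn": [0, 0, 0]}, {"jaw": -1, "travel": [-0.17, -0.21, 0.03], "turn": [0, 0, 0]}]'

```text
clock: 2.45
ee_pos: [0.4515, -0.3927, 0.1976]
tool_rot: [3.141, -0.007, -1.508]
force: [1.3, 0.4, -0.1]
opening: 0.0855
```

```bash
python3 - <<'E'
from h import *
d=robot.capture("wrist"); cv2.imwrite("pics/w1.png",d["img"][:,:,::-1]); np.savez("w1.npz",K=d["K"],E=d["extrinsics"])
print(d["K"],np.round(d["extrinsics"],3).tolist())
for r in robot.regions_of("wrist","mallet"):print(r["confidence"],r["extent"])
E
python3 plan.py .4457 -.3918 .2 -1.484
```

```text
[[371.64829954   0.         312.27082321]
 [  0.         371.64829954 236.65346447]
 [  0.           0.           1.        ]] [[0.064, -0.998, 0.007, -0.423], [-0.949, -0.059, 0.309, 0.378], [-0.308, -0.026, -0.951, 0.469], [0.0, 0.0, 0.0, 1.0]]
0.78 [255.2, 130.6, 357.4, 364.5]
pos [ 0.4491 -0.3955  0.1978] rpy [ 3.139 -0.008 -1.51 ] F [-0.4  0.7 -0.1] open 0.0857 t 2.55
[{"jaw": -1, "travel": [-0.1, 0.08, -0.05], "turn": [0.002, -0.008, -0.026]}]
[]
```

View pics/w1.png

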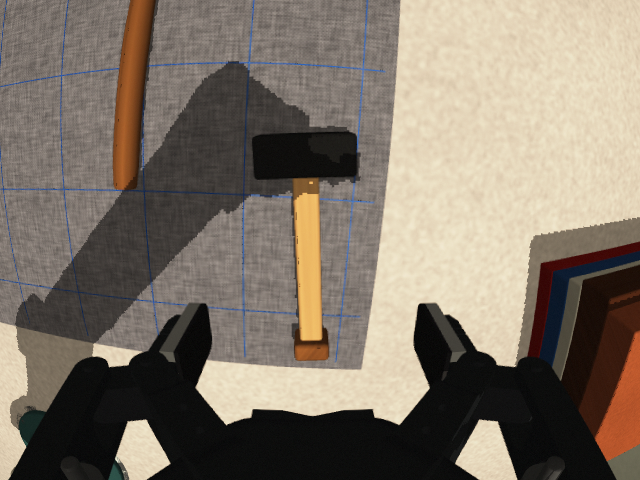

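The wrist view shows the mallet head at (305,156) and its butt at (311,344), with the jaws aligned to the handle.

```bash
cat >> h.py <<'E'
def bpw(d,uv,z):
    K,E=np.array(d["K"]),np.array(d["E"] if "E" in d else d["extrinsics"]); R,t=E[:3,:3],E[:3,3]; c=-R.T@t
    v=(np.atleast_2d(uv)-K[:2,2])/K[0,0]; th=np.linalg.norm(v,axis=1,keepdims=True)
    r=np.c_[np.sin(th)*v/th,np.cos(th)]@R; return c+r*((z-c[2])/r[:,2])[:,None]
E
python3 - <<'E'
from h import *
d=np.load("w1.npz"); w=bpw(d,[[254,135],[356,132],[255,180],[357,178],[305,156],[312,345]],.036).round(4); print(w)
v=w[4]-w[5]; print(np.linalg.norm(v),np.arctan2(v[1],v[0]))
E
```

```text
[[ 0.5158 -0.344   0.036 ]
 [ 0.523  -0.4245  0.036 ]
 [ 0.4793 -0.3461  0.036 ]
 [ 0.486  -0.4284  0.036 ]
 [ 0.5009 -0.3854  0.036 ]
 [ 0.3253 -0.4022  0.036 ]]
0.17640181404962935 0.09538167514351965
```

>>> servo_tool --rows '[{"jaw": -1, "travel": [-0.1, 0.08, 0.9], "turn": [0, -0.008, -0.028]}, {"jaw": -1, "travel": [0, 0, 1.0], "turn": [0, 0, 0]}, {"jaw": -1, "travel": [0, 0, 1.0], "turn": [0, 0, 0]}, {"jaw": -1, "travel": [0, 0, 0.8], "turn": [0, 0, 0]}]'

```text
clock: 2.88
ee_pos: [0.4491, -0.4027, 0.0561]
tool_rot: [-3.13, -0.019, -1.484]
force: [0.0, 0.3, -0.0]
opening: 0.0856
```

```bash
python3 plan.py .446 -.391 .013 -1.480 15
```

```text
pos [ 0.4491 -0.4027  0.0561] rpy [-3.13  -0.019 -1.484] F [ 0.   0.3 -0. ] open 0.0856 t 2.88
[{"jaw": -1, "travel": [-0.11, 0.02, 0.36], "turn": [-0.011, -0.019, -0.004]}, {"jaw": -1, "travel": [-0.1, 0.02, 0.36], "turn": [-0.0, 0.0, 0.0]}, {"jaw": -1, "travel": [-0.1, 0.02, 0.36], "turn": [-0.0, -0.0, -0.0]}]
[]
```

>>> servo_tool --rows '[{"jaw": -1, "travel": [-0.11, 0.02, 0.36], "turn": [-0.011, -0.019, -0.004]}, {"jaw": -1, "travel": [-0.1, 0.02, 0.36], "turn": [0, 0, 0]}, {"jaw": -1, "travel": [-0.1, 0.02, 0.3], "turn": [0, 0, 0]}, {"jaw": -1, "travel": [0, 0, 0], "turn": [0, 0, 0]}]'

```text
clock: 3.22
ee_pos: [0.4349, -0.3948, 0.0056]
tool_rot: [3.128, 0.006, -1.489]
force: [0.1, -0.1, -0.0]
opening: 0.0851
```

```bash
python3 plan.py .446 -.391 .013 -1.480 15
```

```text
pos [ 0.4349 -0.3948  0.0056] rpy [ 3.128  0.006 -1.489] F [ 0.1 -0.1 -0. ] open 0.0851 t 3.22
[{"jaw": -1, "travel": [-0.07, -0.28, -0.19], "turn": [0.013, 0.006, -0.009]}]
[]
```

>>> servo_tool --rows '[{"jaw": -1, "travel": [-0.07, -0.28, -0.19], "turn": [0.013, 0.006, -0.009]}, {"jaw": -1, "travel": [0, 0, 0], "turn": [0, 0, 0]}]'

```text
clock: 3.38
ee_pos: [0.4446, -0.3938, 0.0136]
tool_rot: [3.141, -0.002, -1.484]
force: [1.0, 0.6, 0.2]
opening: 0.0855
```

```bash
python3 plan.py .446 -.391 .013 -1.480 15
```

```text
pos [ 0.4446 -0.3938  0.0136] rpy [ 3.141e+00 -2.000e-03 -1.484e+00] F [1.  0.6 0.2] open 0.0855 t 3.38
[{"jaw": -1, "travel": [-0.07, -0.04, 0.02], "turn": [0.001, -0.002, -0.004]}]
[]
```

Close the jaws, with a small centring shift.

>>> servo_tool --rows '[{"jaw": 1, "travel": [-0.07, -0.04, 0], "turn": [0, 0, 0]}, {"jaw": 1, "travel": [0, 0, 0], "turn": [0, 0, 0]}, {"jaw": 1, "travel": [0, 0, 0], "turn": [0, 0, 0]}, {"jaw": 1, "travel": [0, 0, 0], "turn": [0, 0, 0]}, {"jaw": 1, "travel": [0, 0, 0], "turn": [0, 0, 0]}]' --squeeze 110

```text
clock: 3.8
ee_pos: [0.4486, -0.3935, 0.0192]
tool_rot: [-3.136, -0.008, -1.484]
force: [-0.6, 3.1, 1.6]
opening: 0.0256
```

>>> servo_tool --rows '[{"jaw": 1, "travel": [0, 0, 0], "turn": [0, 0, 0]}, {"jaw": 1, "travel": [0, 0, 0], "turn": [0, 0, 0]}, {"jaw": 1, "travel": [0, 0, 0], "turn": [0, 0, 0]}, {"jaw": 1, "travel": [0, 0, 0], "turn": [0, 0, 0]}, {"jaw": 1, "travel": [0, 0, 0], "turn": [0, 0, 0]}]'

```text
clock: 4.22
ee_pos: [0.4486, -0.3932, 0.0198]
tool_rot: [-3.136, -0.008, -1.484]
force: [-0.1, 0.5, 1.4]
opening: 0.0196
```

>>> servo_tool --rows '[{"jaw": 1, "travel": [0, 0, -0.5], "turn": [0, 0, 0]}, {"jaw": 1, "travel": [0, 0, -1], "turn": [0, 0, 0]}, {"jaw": 1, "travel": [0, 0, -1], "turn": [0, 0, 0]}, {"jaw": 1, "travel": [0, 0, -1], "turn": [0, 0, 0]}, {"jaw": 1, "travel": [0, 0, 0], "turn": [0, 0, 0]}]'

```text
clock: 4.63
ee_pos: [0.4442, -0.3903, 0.1587]
tool_rot: [3.136, 0.001, -1.484]
force: [1.4, -1.2, -2.1]
opening: 0.0195
```

Run:
```python
from h import *
d=robot.capture("wrist"); cv2.imwrite("pics/w2.png",d["img"][:,:,::-1]); np.savez("w2.npz",K=d["K"],E=d["extrinsics"]); print(robot.observe())
```

```text
{'clock': 4.6833, 'joints': array([ 0.71041608,  0.47045794, -0.06130187,  1.81552381,  0.03997524,
        0.86657007, -0.85444279]), 'joint_vel': array([-0.00315561,  0.06926838,  0.00308495,  0.06751667,  0.00092851,
       -0.02477045, -0.00152759]), 'joint_torque': array([-5.97418612e-02, -5.36995268e+01, -7.89570250e-01, -2.38531011e+01,
       -5.10060252e-02,  2.00578663e-01,  1.46996928e-02]), 'ee_pos': array([ 0.44255652, -0.38907603,  0.15533518]), 'tool_rot': array([ 3.13255299,  0.00464529, -1.48404849]), 'force': array([ 0.36406124, -0.55231593, -2.5357483 ]), 'torque': array([0.02008898, 0.08330181, 0.02250566]), 'opening': 0.0192178539296537}
```

View pics/w2.png

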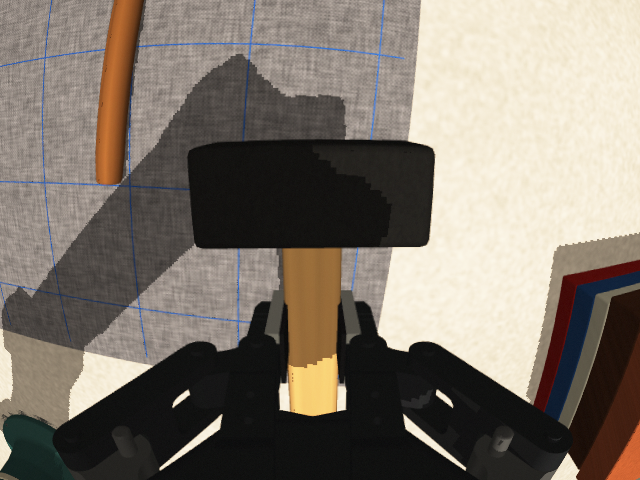

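```bash
python3 - <<'E'
from h import *
d=np.load("w2.npz"); print(bpw(d,[[190,150],[434,150],[198,247],[430,246]],.171).round(4))
E
python3 plan.py .596 -.073 .155 -1.271 38 1
```

```text
[[ 0.5102 -0.3436  0.171 ]
 [ 0.5174 -0.4258  0.171 ]
 [ 0.4756 -0.3468  0.171 ]
 [ 0.4833 -0.4301  0.171 ]]
pos [ 0.4426 -0.3891  0.1553] rpy [ 3.133  0.005 -1.484] F [ 0.4 -0.6 -2.5] open 0.0192 t 4.68
[{"jaw": 1.0, "travel": [-0.82, -0.49, 0.0], "turn": [0.005, 0.003, -0.12]}, {"jaw": 1.0, "travel": [-0.75, -0.58, 0.0], "turn": [0.004, 0.002, -0.093]}, {"jaw": 1.0, "travel": [-0.69, -0.65, 0.0], "turn": [0.0, 0.0, -0.0]}, {"jaw": 1.0, "travel": [-0.69, -0.65, 0.0], "turn": [-0.0, 0.0, -0.0]}, {"jaw": 1.0, "travel": [-0.69, -0.65, 0.0], "turn": [-0.0, -0.0, -0.0]}]
[{"jaw": 1.0, "travel": [-0.69, -0.65, 0.0], "turn": [-0.0, 0.0, -0.0]}, {"jaw": 1.0, "travel": [-0.69, -0.65, 0.0], "turn": [-0.0, -0.0, -0.0]}, {"jaw": 1.0, "travel": [-0.69, -0.65, 0.0], "turn": [-0.0, 0.0, -0.0]}, {"jaw": 1.0, "travel": [-0.69, -0.65, 0.0], "turn": [-0.0, -0.0, -0.0]}, {"jaw": 1.0, "travel": [-0.17, -0.16, 0.0], "turn": [-0.0, 0.0, -0.0]}]
```

The mallet is held straight: head spans (190–434, 145–247), and its centre comes out 54 mm ahead of the TCP. Moving over to the wedge.

>>> servo_tool --rows '[{"jaw": 1, "travel": [-0.82, -0.49, 0], "turn": [0.005, 0.003, -0.12]}, {"jaw": 1, "travel": [-0.75, -0.58, 0], "turn": [0.004, 0.002, -0.093]}, {"jaw": 1, "travel": [-0.69, -0.65, 0], "turn": [0, 0, 0]}, {"jaw": 1, "travel": [-0.69, -0.65, 0], "turn": [0, 0, 0]}, {"jaw": 1, "travel": [-0.69, -0.65, 0], "turn": [0, 0, 0]}]'

```text
clock: 5.1
ee_pos: [0.5178, -0.2245, 0.1475]
tool_rot: [3.13, 0.0, -1.283]
force: [1.4, 0.4, -3.2]
opening: 0.0196
```

>>> servo_tool --rows '[{"jaw": 1, "travel": [-0.69, -0.65, 0], "turn": [0, 0, 0]}, {"jaw": 1, "travel": [-0.69, -0.65, 0], "turn": [0, 0, 0]}, {"jaw": 1, "travel": [-0.5, -0.45, 0], "turn": [0, 0, 0]}, {"jaw": 1, "travel": [0, 0, 0], "turn": [0, 0, 0]}]'

```text
clock: 5.43
ee_pos: [0.5631, -0.1169, 0.1384]
tool_rot: [3.122, 0.012, -1.272]
force: [-0.3, 0.5, -3.3]
opening: 0.0196
```

```bash
python3 plan.py .596 -.073 .100 -1.271 30 1
python3 - <<'E'
from h import *
d=robot.capture("wrist"); cv2.imwrite("pics/w3.png",d["img"][:,:,::-1]); np.savez("w3.npz",K=d["K"],E=d["extrinsics"])
E
```

```text
pos [ 0.5631 -0.1169  0.1384] rpy [ 3.122  0.012 -1.272] F [-0.3  0.5 -3.3] open 0.0196 t 5.43
[{"jaw": 1.0, "travel": [-0.36, -0.5, 0.42], "turn": [0.019, 0.012, -0.001]}, {"jaw": 1.0, "travel": [-0.36, -0.5, 0.43], "turn": [0.0, 0.0, 0.0]}, {"jaw": 1.0, "travel": [-0.08, -0.11, 0.1], "turn": [-0.0, 0.0, 0.0]}]
[]
```

View pics/w3.png

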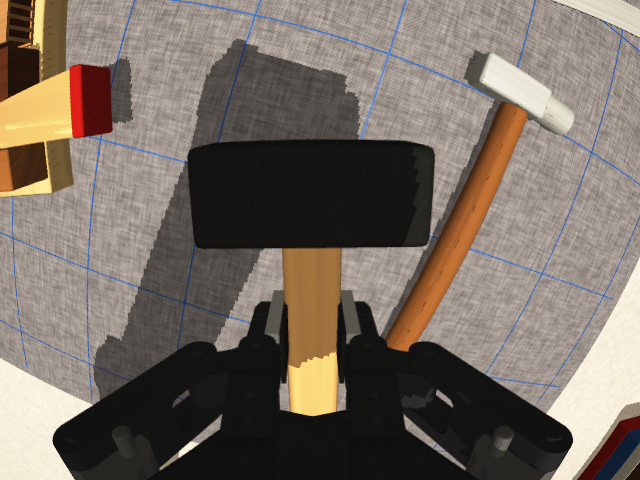

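Run:
```python
from h import *
d=np.load("w3.npz"); a=bpw(d,[[82,65],[84,137]],.074).round(4); b=bpw(d,[[110,68],[111,133]],.036).round(4)
for w in(a,b): v=w[0]-w[1]; print(w,w.mean(0),np.linalg.norm(v),np.arctan2(v[1],v[0]))
```

```text
[[0.6376 0.0498 0.074 ]
 [0.5949 0.0375 0.074 ]] [0.61625 0.04365 0.074  ] 0.04443624646614514 0.28046348870370785
[[0.6381 0.0523 0.036 ]
 [0.5936 0.0399 0.036 ]] [0.61585 0.0461  0.036  ] 0.04619534608594245 0.2717579741466303
```

>>> servo_tool --rows '[{"jaw": 1, "travel": [-0.36, -0.5, 0.1], "turn": [0.019, 0.012, 0.013]}, {"jaw": 1, "travel": [-0.36, -0.4, 0.5], "turn": [0, 0, 0]}, {"jaw": 1, "travel": [-0.08, -0.11, 0.5], "turn": [0, 0, 0]}, {"jaw": 1, "travel": [0, 0, 0], "turn": [0, 0, 0]}]'

```text
clock: 5.82
ee_pos: [0.5874, -0.0805, 0.0865]
tool_rot: [3.13, -0.002, -1.292]
force: [-1.9, 0.4, -3.7]
opening: 0.0193
```

```bash
python3 plan.py .593 -.068 .057 -1.286 15 1
```

```text
pos [ 0.5874 -0.0805  0.0865] rpy [ 3.130e+00 -2.000e-03 -1.292e+00] F [-1.9  0.4 -3.7] open 0.0193 t 5.82
[{"jaw": 1.0, "travel": [-0.12, -0.11, 0.34], "turn": [0.011, -0.002, -0.006]}, {"jaw": 1.0, "travel": [-0.12, -0.1, 0.34], "turn": [0.0, 0.0, 0.0]}, {"jaw": 1.0, "travel": [-0.02, -0.02, 0.06], "turn": [0.0, 0.0, 0.0]}]
[]
```

>>> servo_tool --rows '[{"jaw": 1, "travel": [-0.12, -0.11, 0.32], "turn": [0.011, 0, -0.006]}, {"jaw": 1, "travel": [-0.12, -0.1, 0.3], "turn": [0, 0, 0]}, {"jaw": 1, "travel": [0, 0, 0], "turn": [0, 0, 0]}]'

```text
clock: 6.07
ee_pos: [0.5894, -0.0729, 0.058]
tool_rot: [3.134, -0.001, -1.29]
force: [-0.2, 0.1, -2.8]
opening: 0.0196
```

```bash
python3 plan.py .587 -.049 .057 -1.286 15 1
```

```text
pos [ 0.5894 -0.0729  0.058 ] rpy [ 3.134e+00 -1.000e-03 -1.290e+00] F [-0.2  0.1 -2.8] open 0.0196 t 6.07
[{"jaw": 1.0, "travel": [-0.37, -0.07, 0.01], "turn": [0.008, -0.001, -0.004]}, {"jaw": 1.0, "travel": [-0.22, -0.04, 0.01], "turn": [-0.0, -0.0, -0.0]}]
[]
```

>>> servo_tool --rows '[{"jaw": 1, "travel": [-0.5, -0.06, 0.01], "turn": [0.006, 0, -0.003]}, {"jaw": 1, "travel": [-0.5, -0.06, 0], "turn": [0, 0, 0]}, {"jaw": 1, "travel": [0, 0, 0], "turn": [0, 0, 0]}]'

```text
clock: 6.32
ee_pos: [0.5811, -0.038, 0.0568]
tool_rot: [3.135, -0.003, -1.295]
force: [-0.4, 1.2, -2.3]
opening: 0.0194
```

```bash
python3 plan.py .576 -.0105 .057 -1.286 15 1
```

```text
pos [ 0.5811 -0.038   0.0568] rpy [ 3.135e+00 -3.000e-03 -1.295e+00] F [-0.4  1.2 -2.3] open 0.0194 t 6.32
[{"jaw": 1.0, "travel": [-0.37, -0.03, -0.0], "turn": [0.006, -0.003, -0.009]}, {"jaw": 1.0, "travel": [-0.32, -0.03, -0.0], "turn": [0.0, -0.0, -0.0]}]
[]
```

Tap 1.

>>> servo_tool --rows '[{"jaw": 1, "travel": [-0.5, -0.03, 0], "turn": [0.006, 0, -0.009]}, {"jaw": 1, "travel": [-0.5, -0.03, 0], "turn": [0, 0, 0]}, {"jaw": 1, "travel": [-0.15, 0, 0], "turn": [0, 0, 0]}]'

```text
clock: 6.57
ee_pos: [0.571, -0.0008, 0.0579]
tool_rot: [3.14, -0.01, -1.295]
force: [2.9, -5.5, -6.0]
opening: 0.0194
```

>>> servo_tool --rows '[{"jaw": 1, "travel": [0.6, 0, 0], "turn": [0, 0, 0]}, {"jaw": 1, "travel": [0.2, 0, 0], "turn": [0, 0, 0]}, {"jaw": 1, "travel": [0, 0, 0], "turn": [0, 0, 0]}]'

```text
clock: 6.82
ee_pos: [0.5804, -0.0337, 0.06]
tool_rot: [3.141, -0.011, -1.293]
force: [0.6, 0.7, -1.8]
opening: 0.0195
```

```bash
cat > look.py <<'E'
import sys
from h import *
s=robot.observe(); print(s["ee_pos"].round(4),s["tool_rot"].round(3),s["force"].round(1))
d=robot.capture("wrist"); im=d["img"]; hsv=cv2.cvtColor(im,cv2.COLOR_RGB2HSV)
m=((hsv[...,0]<6)|(hsv[...,0]>172))&(hsv[...,1]>190)&(hsv[...,2]>60); m[300:]=0;m[:,250:]=0
q=np.argwhere(m)[:,::-1]; print("wrist red",len(q),q.min(0) if len(q) else "",q.max(0) if len(q) else "")
d=robot.capture("side"); hsv=cv2.cvtColor(d["img"],cv2.COLOR_RGB2HSV)
m=((hsv[...,0]<6)|(hsv[...,0]>172))&(hsv[...,1]>170)&(hsv[...,2]>80); m[:225]=0;m[275:]=0;m[:,:298]=0;m[:,335:]=0
q=np.argwhere(m)[:,::-1]; print("side red",len(q),bp(d,q.mean(0),.074) if len(q) else "")
a=np.vstack([cv2.resize(d["img"][200:320,220:380],(640,480)) if len(sys.argv)>2 else im]); cv2.imwrite(f"pics/{sys.argv[1]}.png",a[:,:,::-1])
E
python3 look.py w4
```

```text
[ 0.5804 -0.0337  0.06  ] [ 3.141 -0.011 -1.293] [ 0.6  0.7 -1.8]
wrist red 6544 [ 78 128] [146 250]
side red 27 [[0.61463862 0.06237195 0.074     ]]
```

Tap 2.

>>> servo_tool --rows '[{"jaw": 1, "travel": [-0.5, -0.02, 0.06], "turn": [0, -0.01, -0.007]}, {"jaw": 1, "travel": [-0.5, 0, 0], "turn": [0, 0, 0]}, {"jaw": 1, "travel": [-0.4, 0, 0], "turn": [0, 0, 0]}]'

```text
clock: 7.17
ee_pos: [0.5658, 0.0167, 0.0573]
tool_rot: [3.141, -0.004, -1.296]
force: [1.1, -4.6, -0.6]
opening: 0.0194
```

>>> servo_tool --rows '[{"jaw": 1, "travel": [0.6, 0, 0], "turn": [0, 0, 0]}, {"jaw": 1, "travel": [0.3, 0, 0], "turn": [0, 0, 0]}, {"jaw": 1, "travel": [0, 0, 0], "turn": [0, 0, 0]}]'

```text
clock: 7.42
ee_pos: [0.5738, -0.0088, 0.0574]
tool_rot: [3.141, 0.001, -1.284]
force: [0.8, -0.3, -2.7]
opening: 0.0193
```

```bash
python3 look.py w5
```

```text
[ 0.5738 -0.0088  0.0574] [ 3.141e+00  1.000e-03 -1.284e+00] [ 0.8 -0.3 -2.7]
wrist red 6764 [ 86 128] [154 252]
side red 23 [[0.60867054 0.08670798 0.074     ]]
```

View pics/w5.png

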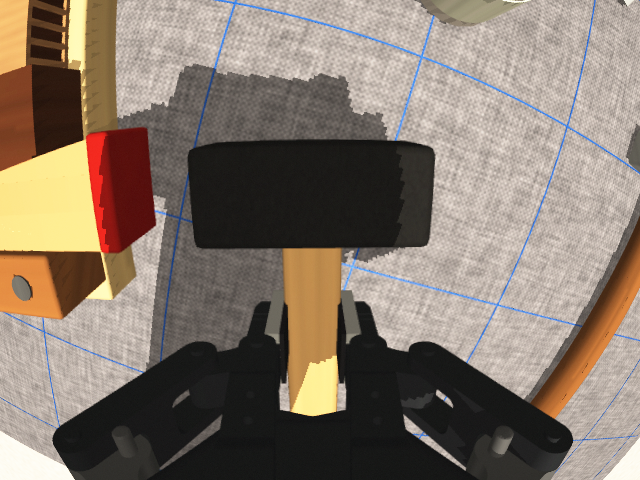

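>>> servo_tool --rows '[{"jaw": 1, "travel": [-0.4, 0, 0], "turn": [0, 0, 0]}, {"jaw": 1, "travel": [-0.3, 0, 0], "turn": [0, 0, 0]}, {"jaw": 1, "travel": [-0.15, 0, 0], "turn": [0, 0, 0]}]'

```text
clock: 7.77
ee_pos: [0.5632, 0.025, 0.0573]
tool_rot: [3.14, 0.001, -1.287]
force: [0.6, -5.4, -3.6]
opening: 0.0193
```

>>> servo_tool --rows '[{"jaw": 1, "travel": [-0.15, 0, 0], "turn": [0, 0, 0]}]'

```text
clock: 7.85
ee_pos: [0.5624, 0.0258, 0.0575]
tool_rot: [3.14, -0.006, -1.29]
force: [5.4, -26.1, -3.3]
opening: 0.0194
```

>>> servo_tool --rows '[{"jaw": 1, "travel": [-0.15, 0, 0], "turn": [0, 0, 0]}]'

```text
clock: 7.93
ee_pos: [0.5623, 0.0257, 0.0578]
tool_rot: [3.141, -0.013, -1.296]
force: [5.4, -15.6, -3.5]
opening: 0.0193
```

>>> servo_tool --rows '[{"jaw": 1, "travel": [0.6, 0, 0], "turn": [0, 0, 0]}, {"jaw": 1, "travel": [0.4, 0, 0], "turn": [0, 0, 0]}, {"jaw": 1, "travel": [0, 0, 0], "turn": [0, 0, 0]}]'

```text
clock: 8.18
ee_pos: [0.5736, -0.0133, 0.0588]
tool_rot: [3.141, -0.015, -1.294]
force: [-0.3, -0.8, -2.4]
opening: 0.0196
```

```bash
python3 look.py w6
```

```text
[ 0.5736 -0.0133  0.0588] [ 3.141 -0.015 -1.294] [-0.3 -0.8 -2.4]
wrist red 6691 [ 64 129] [134 251]
side red 20 [[0.60433541 0.08650615 0.074     ]]
```

The stop force (26 N, no motion) and the face standing about 30 mm out both agree with "tight". One more firmer confirming tap.

>>> servo_tool --rows '[{"jaw": 1, "travel": [-0.5, 0, 0.03], "turn": [0, -0.015, -0.007]}, {"jaw": 1, "travel": [-0.4, 0, 0], "turn": [0, 0, 0]}, {"jaw": 1, "travel": [-0.2, 0, 0], "turn": [0, 0, 0]}]'

```text
clock: 8.53
ee_pos: [0.561, 0.026, 0.0573]
tool_rot: [3.14, -0.007, -1.291]
force: [7.7, -39.6, -1.5]
opening: 0.0195
```

>>> servo_tool --rows '[{"jaw": 1, "travel": [-0.25, 0, 0], "turn": [0, 0, 0]}]'

```text
clock: 8.62
ee_pos: [0.5607, 0.0261, 0.0578]
tool_rot: [3.142, -0.019, -1.301]
force: [10.0, -30.8, -4.3]
opening: 0.0192
```

>>> servo_tool --rows '[{"jaw": 1, "travel": [0.6, 0, 0], "turn": [0, 0, 0]}, {"jaw": 1, "travel": [0.8, 0, 0], "turn": [0, 0, 0]}, {"jaw": 1, "travel": [0.8, 0, 0], "turn": [0, 0, 0]}, {"jaw": 1, "travel": [0.2, 0, 0], "turn": [0, 0, 0]}, {"jaw": 1, "travel": [0, 0, 0], "turn": [0, 0, 0]}]'

```text
clock: 9.03
ee_pos: [0.5862, -0.0607, 0.06]
tool_rot: [-3.141, -0.017, -1.291]
force: [-0.0, 1.2, -3.3]
opening: 0.0195
```

```bash
python3 look.py s7 side; python3 plan.py .446 -.391 .15 -1.48 38 1
```

```text
[ 0.5862 -0.0607  0.06  ] [-3.141 -0.017 -1.291] [-0.   1.2 -3.3]
wrist red 5076 [  0 137] [ 56 246]
side red 20 [[0.60433541 0.08650615 0.074     ]]
pos [ 0.5857 -0.0588  0.0599] rpy [-3.141 -0.016 -1.288] F [-0.4 -0.5 -2.2] open 0.0194 t 9.13
[{"jaw": 1.0, "travel": [0.72, 0.58, -0.22], "turn": [-0.001, -0.01, 0.12]}, {"jaw": 1.0, "travel": [0.78, 0.49, -0.23], "turn": [-0.001, -0.006, 0.072]}, {"jaw": 1.0, "travel": [0.81, 0.43, -0.23], "turn": [-0.0, -0.0, -0.0]}, {"jaw": 1.0, "travel": [0.81, 0.43, -0.23], "turn": [-0.0, -0.0, -0.0]}, {"jaw": 1.0, "travel": [0.81, 0.43, -0.23], "turn": [-0.0, -0.0, -0.0]}]
[{"jaw": 1.0, "travel": [0.81, 0.43, -0.23], "turn": [-0.0, -0.0, -0.0]}, {"jaw": 1.0, "travel": [0.81, 0.43, -0.23], "turn": [-0.0, -0.0, -0.0]}, {"jaw": 1.0, "travel": [0.81, 0.43, -0.23], "turn": [-0.0, -0.0, -0.0]}, {"jaw": 1.0, "travel": [0.81, 0.43, -0.23], "turn": [-0.0, -0.0, -0.0]}, {"jaw": 1.0, "travel": [0.63, 0.34, -0.18], "turn": [-0.0, -0.0, -0.0]}]
```

View pics/s7.png

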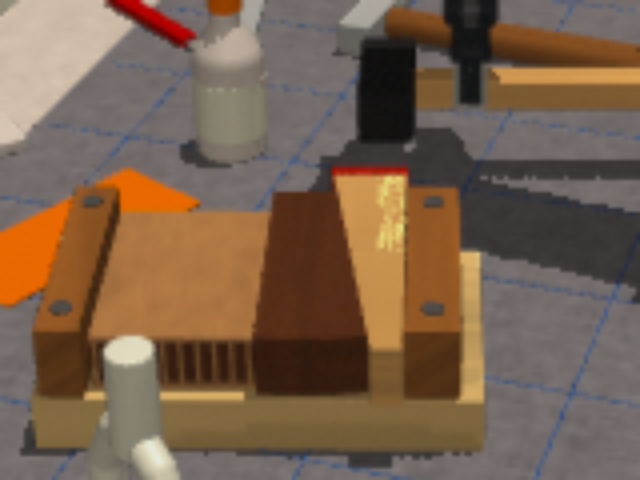

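The picture shows the wedge driven in, the red rim close to the clamp edge, and the mallet clear of it. Now I'll lift and carry the mallet back to its original free spot.

>>> servo_tool --rows '[{"jaw": 1, "travel": [0.2, 0.1, -0.8], "turn": [0, -0.01, 0]}, {"jaw": 1, "travel": [0.3, 0.2, -0.9], "turn": [0, -0.006, 0]}, {"jaw": 1, "travel": [0.7, 0.5, -0.4], "turn": [0, 0, 0.12]}, {"jaw": 1, "travel": [0.8, 0.45, -0.1], "turn": [0, 0, 0.07]}, {"jaw": 1, "travel": [0.8, 0.43, 0], "turn": [0, 0, 0]}]'

```text
clock: 9.55
ee_pos: [0.5434, -0.1574, 0.1486]
tool_rot: [3.14, 0.015, -1.45]
force: [1.1, -1.0, -3.2]
opening: 0.0198
```

>>> servo_tool --rows '[{"jaw": 1, "travel": [0.8, 0.43, 0], "turn": [0, 0, 0]}, {"jaw": 1, "travel": [0.8, 0.43, 0], "turn": [0, 0, 0]}, {"jaw": 1, "travel": [0.8, 0.4, 0], "turn": [0, 0, 0]}, {"jaw": 1, "travel": [0.6, 0.3, 0], "turn": [0, 0, 0]}]'

```text
clock: 9.88
ee_pos: [0.4962, -0.2776, 0.1484]
tool_rot: [-3.141, 0.018, -1.433]
force: [-0.0, 0.3, -2.5]
opening: 0.0195
```

```bash
python3 plan.py .446 -.391 .05 -1.48 30 1
```

```text
pos [ 0.4962 -0.2776  0.1484] rpy [-3.141  0.018 -1.433] F [-0.   0.3 -2.5] open 0.0195 t 9.88
[{"jaw": 1.0, "travel": [0.51, 0.31, 0.46], "turn": [-0.001, 0.018, 0.047]}, {"jaw": 1.0, "travel": [0.51, 0.29, 0.47], "turn": [-0.0, 0.0, -0.0]}, {"jaw": 1.0, "travel": [0.51, 0.29, 0.47], "turn": [-0.0, -0.0, 0.0]}, {"jaw": 1.0, "travel": [0.51, 0.29, 0.47], "turn": [0.0, 0.0, -0.0]}, {"jaw": 1.0, "travel": [0.51, 0.29, 0.47], "turn": [-0.0, -0.0, 0.0]}]
[{"jaw": 1.0, "travel": [0.14, 0.08, 0.13], "turn": [-0.0, -0.0, -0.0]}]
```

Level travel first, then down.

>>> servo_tool --rows '[{"jaw": 1, "travel": [0.75, 0.42, 0], "turn": [0, 0.018, 0.047]}, {"jaw": 1, "travel": [0.75, 0.42, 0], "turn": [0, 0, 0]}, {"jaw": 1, "travel": [0.75, 0.4, 0.2], "turn": [0, 0, 0]}, {"jaw": 1, "travel": [0.2, 0.1, 0.6], "turn": [0, 0, 0]}, {"jaw": 1, "travel": [0, 0, 0.5], "turn": [0, 0, 0]}]'

```text
clock: 10.3
ee_pos: [0.4564, -0.3799, 0.0984]
tool_rot: [-3.133, -0.005, -1.472]
force: [0.5, 0.4, -2.8]
opening: 0.0193
```

```bash
python3 plan.py .446 -.391 .04 -1.48 25 1
```

```text
pos [ 0.4564 -0.3799  0.0984] rpy [-3.133 -0.005 -1.472] F [ 0.5  0.4 -2.8] open 0.0193 t 10.3
[{"jaw": 1.0, "travel": [0.1, 0.12, 0.6], "turn": [-0.008, -0.005, 0.008]}, {"jaw": 1.0, "travel": [0.11, 0.12, 0.6], "turn": [0.0, 0.0, -0.0]}, {"jaw": 1.0, "travel": [0.04, 0.05, 0.25], "turn": [-0.0, -0.0, 0.0]}]
[]
```

>>> servo_tool --rows '[{"jaw": 1, "travel": [0.1, 0.1, 0.6], "turn": [-0.008, -0.005, 0.008]}, {"jaw": 1, "travel": [0.1, 0.1, 0.5], "turn": [0, 0, 0]}, {"jaw": 1, "travel": [0, 0, 0.1], "turn": [0, 0, 0]}, {"jaw": 1, "travel": [0, 0, 0], "turn": [0, 0, 0]}]'

```text
clock: 10.63
ee_pos: [0.4515, -0.3782, 0.0446]
tool_rot: [3.139, 0.01, -1.471]
force: [0.5, 0.2, -2.5]
opening: 0.019
```

```bash
python3 plan.py .446 -.391 .0205 -1.48 8 1
```

```text
pos [ 0.4515 -0.3782  0.0446] rpy [ 3.139  0.01  -1.471] F [ 0.5  0.2 -2.5] open 0.019 t 10.63
[{"jaw": 1.0, "travel": [0.09, 0.05, 0.17], "turn": [0.002, 0.01, 0.009]}, {"jaw": 1.0, "travel": [0.09, 0.05, 0.17], "turn": [0.0, -0.0, -0.0]}, {"jaw": 1.0, "travel": [0.09, 0.05, 0.17], "turn": [0.0, 0.0, 0.0]}, {"jaw": 1.0, "travel": [0.04, 0.02, 0.08], "turn": [0.0, 0.0, 0.0]}]
[]
```

>>> servo_tool --rows '[{"jaw": 1, "travel": [0, 0, 0.2], "turn": [0.002, 0.01, 0]}, {"jaw": 1, "travel": [0, 0, 0.15], "turn": [0, 0, 0]}, {"jaw": 1, "travel": [0, 0, 0.08], "turn": [0, 0, 0]}, {"jaw": 1, "travel": [0, 0, 0.05], "turn": [0, 0, 0]}, {"jaw": 1, "travel": [0, 0, 0], "turn": [0, 0, 0]}]'

```text
clock: 11.05
ee_pos: [0.4579, -0.3717, 0.0283]
tool_rot: [-3.136, 0.001, -1.461]
force: [-0.9, -0.2, -3.5]
opening: 0.0191
```

>>> servo_tool --rows '[{"jaw": 1, "travel": [0, 0.05, 0.12], "turn": [-0.005, 0, 0]}, {"jaw": 1, "travel": [0, 0, 0.1], "turn": [0, 0, 0]}, {"jaw": 1, "travel": [0, 0, 0], "turn": [0, 0, 0]}]'

```text
clock: 11.3
ee_pos: [0.4573, -0.3722, 0.0207]
tool_rot: [-3.139, -0.001, -1.46]
force: [0.5, 0.4, -3.3]
opening: 0.0191
```

>>> servo_tool --rows '[{"jaw": 1, "travel": [0, 0, 0.04], "turn": [0, 0, 0]}, {"jaw": 1, "travel": [0, 0, 0.03], "turn": [0, 0, 0]}]'

```text
clock: 11.47
ee_pos: [0.4574, -0.3725, 0.0197]
tool_rot: [-3.139, -0.001, -1.461]
force: [-4.4, 3.9, 14.6]
opening: 0.0195
```

>>> servo_tool --rows '[{"jaw": 0.3, "travel": [0, 0, 0], "turn": [0, 0, 0]}, {"jaw": -0.2, "travel": [0, 0, 0], "turn": [0, 0, 0]}, {"jaw": -1, "travel": [0, 0, 0], "turn": [0, 0, 0]}, {"jaw": -1, "travel": [0, 0, 0], "turn": [0, 0, 0]}, {"jaw": -1, "travel": [0, 0, 0], "turn": [0, 0, 0]}]'

```text
clock: 11.88
ee_pos: [0.4591, -0.3745, 0.0219]
tool_rot: [-3.135, -0.005, -1.462]
force: [0.9, -0.3, -0.0]
opening: 0.0767
```

>>> servo_tool --rows '[{"jaw": -1, "travel": [0, 0, 0], "turn": [0, 0, 0]}, {"jaw": -1, "travel": [0, 0, -0.3], "turn": [0, 0, 0]}, {"jaw": -1, "travel": [0, 0, -0.7], "turn": [0, 0, 0]}, {"jaw": -1, "travel": [0, 0, -1], "turn": [0, 0, 0]}, {"jaw": -1, "travel": [0, 0, -1], "turn": [0, 0, 0]}]'

```text
clock: 12.3
ee_pos: [0.4533, -0.3704, 0.138]
tool_rot: [3.134, 0.008, -1.462]
force: [0.9, 0.7, 0.1]
opening: 0.0855
```

>>> servo_tool --rows '[{"jaw": -1, "travel": [0, 0, -1], "turn": [0, 0, 0]}, {"jaw": -1, "travel": [0, 0, -0.5], "turn": [0, 0, 0]}, {"jaw": -1, "travel": [0, 0, 0], "turn": [0, 0, 0]}, {"jaw": -1, "travel": [0, 0, 0], "turn": [0, 0, 0]}]'

```text
clock: 12.63
ee_pos: [0.457, -0.3732, 0.214]
tool_rot: [-3.136, -0.004, -1.462]
force: [0.3, 0.3, -0.7]
opening: 0.0853
```

```bash
python3 look.py w8; python3 m.py | grep -v screws
python3 - <<'E'
from h import *
d=robot.capture("scene"); cv2.imwrite("pics/s9.png",d["img"][:,:,::-1]); s=robot.observe(); print(s["clock"],s["opening"])
E
```

```text
[ 0.457  -0.3732  0.214 ] [-3.136 -0.004 -1.462] [ 0.3  0.3 -0.7]
wrist red 0  
side red 20 [[0.60433541 0.08650615 0.074     ]]
mallet [ 0.50949952 -0.36893029  0.13168728] 0.20655107498168945
scene red top [[0.5977, 0.0447, 0.074], [0.6354, 0.0541, 0.074]]
side red top [[0.6331, 0.0591, 0.074], [0.5931, 0.0437, 0.074]]
scene hammer [0.456 0.038 0.015] [0.767 0.304 0.015]
scene glue [ 0.703 -0.1    0.06 ] [0.792 0.024 0.06 ]
side hammer [ 0.462 -0.301  0.015] [ 0.732 -0.168  0.015]
side glue [ 0.683 -0.176  0.06 ] [0.811 0.082 0.06 ]
13.2833 0.08541630289052735
```

View pics/s9.png

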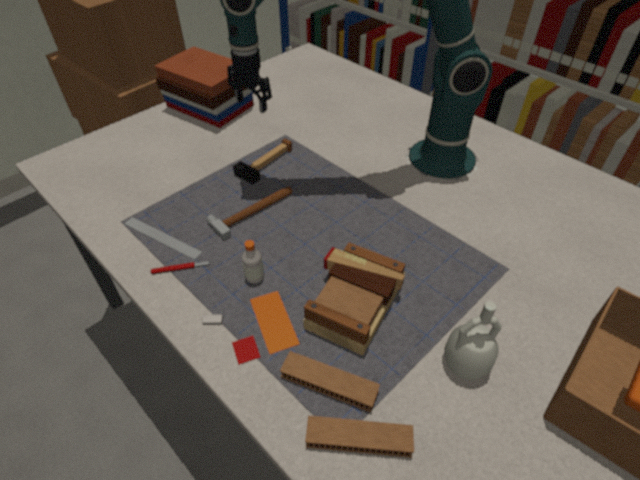

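The mallet lies flat at (265,160). The hammer, glue and model are where they were, the wedge's red end at (330,257) is in tight, and the arm is clear.

```bash
python3 -c "
from rig import robot
print(robot.hand_in())"
```

```text
the job is handed in; nothing more can be done
None
```

I picked up the rubber mallet by its handle and tapped the wedge's red end four times, drawing back off it after each tap. I then laid the mallet flat near where it started, let go and raised the arm clear. The job was handed in at about 13.3 s.

- **Wedge:** the first two taps drove it about 12 mm, then 25 mm. The last two met a hard stop with no further movement, at about 26 N and 40 N of wrist force. The face then stood about 30 mm outside the clamp, which matches tight. The side camera's reading of the face did not change after the stop.
- **Mallet:** the fit to the camera images puts it flat at about (0.51, -0.37), and the gripper is open and well above it.
- **Bystanders:** the side-camera hammer reading and both glue readings match the start to within about 12 mm. I only compared the pottery model by eye, and it looked unmoved.
- **One disagreement:** in the last check the detector marked the clamp area as the hammer in the scene view. The picture and the side view both show the real hammer where it was.

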